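# Tamp terracotta offcuts level in the grog bin

## Robot

A 6-joint arm with a two-finger parallel gripper is mounted at the origin on the work surface. World frame = base frame: x ahead of the robot, y to its left, z up, the work surface at z = 0. Lengths are in mm, angles in rad, forces in N, time in s.
With the tool pointing down it reaches from about 350 to 875 mm from the base axis. Payload 4.2 kg.
Tool frame: the origin (TCP) lies midway between the tips of the shut fingers; the grasp point (between the pads) lies 19 mm behind it (arm.grasp_offset is the distance from the TCP to the grasp point, in mm); z points along the fingers, y is the direction in which the jaws open and shut (so a half turn about z gives the same grasp; the last joint's range is limited). The gripper opens to 85 mm and grips with 20 to 120 N. Pads are 22 mm wide; open, the fingers measure 114 mm over their backs; the gripper's body (76 mm by 85 mm) begins 54 mm behind the grasp point. The pads swing forward as they close: fully open they stand 13 mm farther back than shut.
Start: joints at [1.502, 0.385, 0.008, 0, -1.194, -0.259], TCP at [201.193, 591.71, 231.312] pointing down, gripper open.
Joint ranges: [-3.14, 3.14], [-1.21, 2.06], [-1.07, 1.41], [-3.16, 2.05], [-2.99, -0.16], [-3.1, 3.1]. Speed limits (rad/s): [2.79, 2.79, 3.14, 3.14, 3.14, 3.14].

## Interface

Orientations are given as a unit quaternion [x, y, z, w].
In Python, from bench import arm gives the robot as it stands.
- The arm moves only by the tool move_arm, never from a script. Its argument "moves" is a list of rows, each an object with "gripper": the gripper's target within -1 to 1 (fully open at 1, half-way at 0, shut at -1); "xyz": the shift along the tool's x, y, z in cm, a list of three; "angular": the turn, a rotation vector about the tool's x, y, z in rad, a list of three. In form: [{"gripper": gripper, "xyz": [dx, dy, dz], "angular": [wx, wy, wz]}, ...]. A call has 1 to 10 rows; each row is the pose to reach, as a shift and turn from the pose commanded when the call began, along the tool's axes at that moment; what a row does not reach only later rows make up. A row lasts 1/8 s, in which the tool goes at most 62.5 mm and 10.7 degrees, less where a joint would pass 70% of its speed; a pose out of reach is approached as far as the arm can. A call with a gripper value outside its range is refused whole. The fingers move at their own pace and stop on an object; the grip force is fixed at half the most. Time passes only in rows, so rows that repeat a pose let the fingers close. It gives the time, the measured TCP pose, the force and the opening at its end, in the units of the state.
- arm.read_state(): the state, without advancing time (a new reading comes with each control period).
- arm.get_image(name): name is "scene" or "top" or "wrist"; returns (picture, depth): 480x640x3 uint8, blue, green, red; 480x640 float32, mm along the optical axis (not along the pixel's ray), 0 where there is no reading.
- arm.get_calibration(name): a dict with "camera_matrix" (3x3 intrinsics, pixels), "R" (3x3) and "t" (3): a world point X has camera coordinates R X + t. Camera axes: x right, y down, z forward; pixel columns grow to the right and rows downward; lengths in mm; the calibration is good to about 2 mm. A picture is of the moment at which its call begins: read the wrist's pose just before it. get_calibration takes no time and is no camera call; for the wrist camera it gives the pose at the moment of the call.
- arm.job_done(): hands the job in, once; it reports no verdict.
The state is a dict: "clock": time; "joints": joint angles; "joint_vel": joint speeds; "joint_efforts": joint torques, N m; "position": TCP position; "ee_rot": TCP orientation; "contact_force": force on the tool from outside, world axes, zero at the start; "wrist_torque": the same for the moment, N m; "gripper_width": finger opening in mm.
Only numpy, scipy, OpenCV 4.12 (cv2) and the standard library are available. Lean on these libraries where they do the work, as an engineer would, in place of code of your own. Each camera call takes 0.05 s, during which the arm holds its last target. There are 200 camera calls.

## Task

The terracotta offcuts in the plywood bin lean up against its end walls. Take the wide wooden tamper (not the narrow one, leave that alone) by its handle bar, hold it over the bin, then press firmly straight down until all the offcuts lie flat. Only then let go, leaving the tamper sitting level on them in the bin.

Things in the scene. Friction and masses are not known exactly. Their poses are not given: they have to be found in the camera images.
- tamper_grip (a point): Wide tamper: flat wooden board 134 (x) x 104 (y) x 12 mm, 0.22 kg, loose on the bench, with a bar handle on two end posts. This point is the centre of the bar, 70 mm above the board's underside, over its middle. The bar runs along x: 104 mm long, 26 mm wide (y), 26 mm high, open below for its middle 68 mm. z up.
- bin_floor (a point): Centre of the inner floor of the open plywood bin fixed to the bench. Inside 156 (x) x 136 (y) mm, 56 mm deep; walls and floor 8 mm thick; z up. The wide tamper's board fits in with its x along the bin's x, either way round, 11 mm free at each end and 16 mm at each side. With the offcuts lying flat, the board's underside sits 30 mm and the bar's centre 100 mm above this point.
- narrow_grip (a point): Bystander: centre of the bar of the other, narrow tamper, with the same handle and length but a board only 40 mm wide (134 x 40 x 12 mm); loose on the bench, this point 70 mm above its underside.
- bed (a point): Middle of the bin, 30 mm above its inner floor: the level of the flattened bed. Six loose offcuts, about 66 x 41 x 30 mm, 0.16 kg, lean at 45 degrees in two rows of three against the -x and +x end walls, feet inwards; their tops stand 12 mm above the rim, 21 mm from the wall. Pushed down by the board (5 to 25 N) their feet slide inwards and they drop flat.
Mind the look-alikes: they are no part of the job. Leave any black or green look-alike of the part that bears tamper_grip alone.

How it is judged:
By the outcome, as a careful person would: the job done as asked, in the order asked, and still so for the second after the job is handed in, with the robot touching nothing.
It also fails if it takes over 35 s, if anything falls off the work surface, if the arm or the gripper's body presses on something with over 40 N, if the wrist force passes 120 N, or if a joint passes its speed limit or range.

## Working session

There is one attempt and no reset: what is moved stays moved. The work goes in short steps, Python scripts to look and compute and a tool call to move; the robot and the scene stay as the last step left them, time stands still between calls to the robot, and variables do not carry over. Pictures are saved under pics/ and viewed, about 8 in all and at most 12, crops included, and the job is handed in when it is done.

Besides the shell and the picture viewer there is one more tool, called after "Emit:" in YAML: its name, and indented under it one key for each argument. move_arm: Moves the arm, as the interface text tells. Its arguments: {"type":"object","properties":{"moves":{"type":"array","items":{"type":"object","properties":{"gripper":{"type":"number"},"xyz":{"type":"array","items":{"type":"number"}},"angular":{"type":"array","items":{"type":"number"}}}}}},"required":["moves"]}

```bash
mkdir -p pics
cat > h.py <<'E'
import numpy as np,cv2
from bench import arm
def shot(n):
    c=arm.get_calibration(n); p,d=arm.get_image(n); return p,d,np.array(c["camera_matrix"]),np.array(c["R"]),np.array(c["t"]).ravel()
def cloud(d,K,R,t):
    v,u=np.mgrid[:480,:640]; P=np.stack([(u-K[0,2])/K[0,0]*d,(v-K[1,2])/K[1,1]*d,d],-1)
    return (P-t)@R
E
python3 - <<'E'
from h import *
s=arm.read_state();print(s)
for n in("top","scene"):
    p,d,K,R,t=shot(n);cv2.imwrite(f"pics/{n}0.png",p);np.savez(f"{n}0.npz",p=p,d=d,K=K,R=R,t=t);print(n,K,R,t,(d>0).mean())
E
```

```text
{'clock': 0.0, 'joints': array([ 1.50159807e+00,  3.85563954e-01,  6.59425980e-03, -5.00865749e-04,
       -1.19399501e+00, -2.58599715e-01]), 'joint_vel': array([ 0.00042834, -0.00095999,  0.00105737, -0.00043767,  0.00038014,
        0.00123864]), 'joint_efforts': array([ 1.89476837e-04, -3.92293382e+01,  1.88398182e+01,  4.18614954e+00,
       -4.68139333e-03,  2.02665873e-06]), 'position': array([201.01709172, 591.1610446 , 230.20449042]), 'ee_rot': array([ 9.86582914e-01, -1.63257231e-01, -1.29200911e-04,  1.10134192e-03]), 'contact_force': array([ 0.68771222,  0.65917508, -0.70606846]), 'wrist_torque': array([ 0.00583262, -0.02590661,  0.01790245]), 'gripper_width': 85.15920417187202}
top [[475.811555     0.         323.16816302]
 [  0.         475.811555   237.49342358]
 [  0.           0.           1.        ]] [[ 0.02793551 -0.9995743   0.0084155 ]
 [-0.98169852 -0.02902055 -0.18821748]
 [ 0.18838157 -0.00300354 -0.98209132]] [-134.09922887  453.10490993  888.50940065] 0.995986328125
scene [[531.25107143   0.         322.979034  ]
 [  0.         531.25107143 227.97445672]
 [  0.           0.           1.        ]] [[ 2.64574365e-01  9.64364829e-01  9.39467791e-04]
 [ 8.17562307e-01 -2.23782080e-01 -5.30578415e-01]
 [-5.11460926e-01  1.41145521e-01 -8.47635336e-01]] [ -32.92072931 -345.19377296 1377.73829796] 0.995869140625
```

View pics/top0.png

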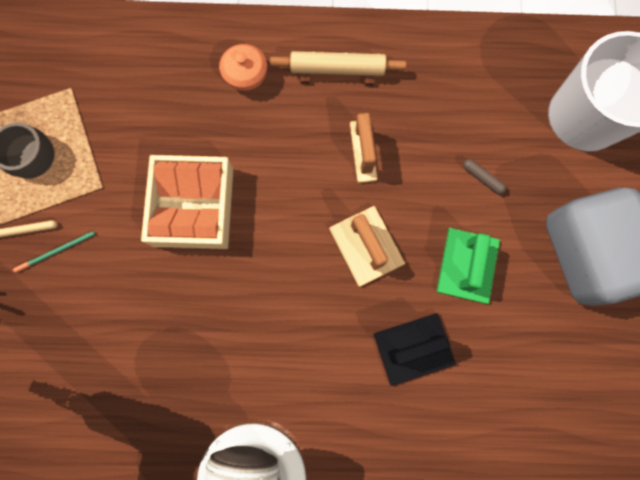

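View pics/scene0.png

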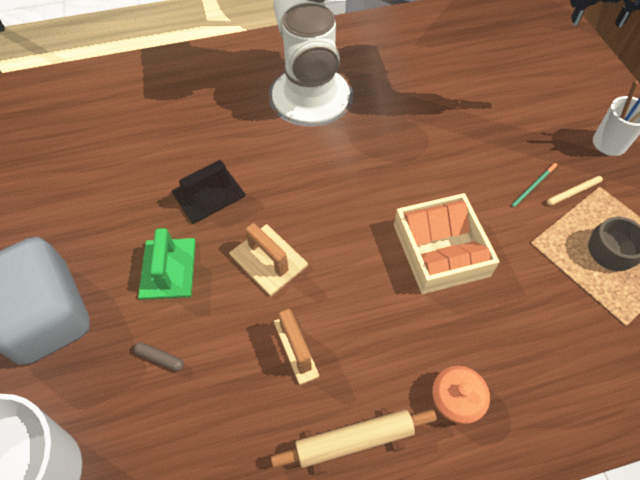

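Top view: the bin is at (188,202), with its offcut rows towards the image top and bottom (world ±x). The wide tamper is at (367,246) and the narrow one at (364,148). The green and black look-alikes are at (470,265) and (415,348). The scene view agrees.

Run:
```python
from h import *
for n,boxes in (("top",{"tamper":(325,200,410,290),"bin":(135,148,240,256),"narrow":(340,105,390,190)}),("scene",{"tamper":(225,215,312,300),"bin":(388,188,502,298)})):
    z=np.load(n+"0.npz");W=cloud(z["d"],z["K"],z["R"],z["t"])
    for k,(a,b,c,e) in boxes.items():
        P=W[b:e,a:c].reshape(-1,3)
        P=P[(P[:,2]<150)&(P[:,2]>-20)]
        print(n,k,"bench z",np.median(P[P[:,2]<5,2]))
        rng={"tamper":[(7,18),(72,95)],"narrow":[(7,18),(72,95)],"bin":[(57,70)]}[k]
        for lo,hi in rng:
            Q=P[(P[:,2]>lo)&(P[:,2]<hi)]
            r=cv2.minAreaRect(Q[:,:2].astype(np.float32));print("  ",lo,hi,len(Q),np.round(np.median(Q[:,2]),1),"rect",np.round(r[0],1),np.round(r[1],1),round(r[2],1))
```

```text
top tamper bench z 0.24123164286038068
   7 18 2467 12.2 rect [ 450.2 -209.7] [133.9 104.7] 28.0
   72 95 753 82.4 rect [ 449.8 -209.7] [103.8  26.6] 27.9
top bin bench z 0.11962798893720958
   57 70 3263 63.7 rect [522.6 149.1] [153.6 174. ] 89.8
top narrow bench z 0.21929555548896368
   7 18 482 12.0 rect [ 652.4 -200.5] [134.2  40.3] 8.2
   72 95 673 82.5 rect [ 651.9 -200.6] [103.2  26.7] 8.4
scene tamper bench z 0.7400754284914752
   7 18 2049 12.6 rect [ 432.2 -180.2] [136.  169.6] 28.1
   72 95 634 82.8 rect [ 447.9 -208.9] [103.6  28.3] 28.2
scene bin bench z 0.8000953755608333
   57 70 2816 64.0 rect [519.3 150.7] [155.4 175.7] 89.9
```

```bash
cat >> h.py <<'E'
def rel(p0,yaw0,p1,yaw1):
    a=np.deg2rad(yaw0);d=np.subtract(p1,p0);c,s=np.cos(a),np.sin(a)
    return np.round([(c*d[0]+s*d[1])/10,(s*d[0]-c*d[1])/10,-d[2]/10],2),round(float(-np.deg2rad(yaw1-yaw0)),3)
def pose():
    from scipy.spatial.transform import Rotation as Ro
    s=arm.read_state();M=Ro.from_quat(s["ee_rot"]).as_matrix()
    return s,np.round(s["position"],1),round(float(np.degrees(np.arctan2(M[1,0],M[0,0]))),2),np.round(M[:,2],4)
E
python3 - <<'E'
from h import *
print(pose()[1:])
A=[201.2,591.7,231.3]
print(rel(A,-18.8,[450,150,231.3],28))
print(rel([450,150,231.3],28,[450,-209.5,160],28))
E
```

```text
(array([201. , 591.2, 230.3]), -18.79, array([-5.0e-04, -1.9e-03, -1.0e+00]))
(array([37.79, 33.8 , -0.  ]), -0.817)
(array([-16.88,  31.74,   7.13]), -0.0)
```

Emit:
move_arm:
  moves:
    - {"gripper": 1, "xyz": [37.8, 33.8, 0], "angular": [0, 0, -0.817]}
    - {"gripper": 1, "xyz": [37.8, 33.8, 0], "angular": [0, 0, -0.817]}
    - {"gripper": 1, "xyz": [37.8, 33.8, 0], "angular": [0, 0, -0.817]}
    - {"gripper": 1, "xyz": [37.8, 33.8, 0], "angular": [0, 0, -0.817]}
    - {"gripper": 1, "xyz": [37.8, 33.8, 0], "angular": [0, 0, -0.817]}
    - {"gripper": 1, "xyz": [37.8, 33.8, 0], "angular": [0, 0, -0.817]}
    - {"gripper": 1, "xyz": [37.8, 33.8, 0], "angular": [0, 0, -0.817]}
    - {"gripper": 1, "xyz": [37.8, 33.8, 0], "angular": [0, 0, -0.817]}
    - {"gripper": 1, "xyz": [37.8, 33.8, 0], "angular": [0, 0, -0.817]}
    - {"gripper": 1, "xyz": [37.8, 33.8, 0], "angular": [0, 0, -0.817]}

```text
clock: 1.35
position: [450.2, 149.4, 231.0]
ee_rot: [0.97, 0.241, -0.0, 0.0]
contact_force: [-0.1, 0.1, -0.3]
gripper_width: 84.9
```

Emit:
move_arm:
  moves:
    - {"gripper": 1, "xyz": [-16.9, 31.7, 7.1], "angular": [0, 0, 0]}
    - {"gripper": 1, "xyz": [-16.9, 31.7, 7.1], "angular": [0, 0, 0]}
    - {"gripper": 1, "xyz": [-16.9, 31.7, 7.1], "angular": [0, 0, 0]}
    - {"gripper": 1, "xyz": [-16.9, 31.7, 7.1], "angular": [0, 0, 0]}
    - {"gripper": 1, "xyz": [-16.9, 31.7, 7.1], "angular": [0, 0, 0]}
    - {"gripper": 1, "xyz": [-16.9, 31.7, 7.1], "angular": [0, 0, 0]}
    - {"gripper": 1, "xyz": [-16.9, 31.7, 7.1], "angular": [0, 0, 0]}
    - {"gripper": 1, "xyz": [-16.9, 31.7, 7.1], "angular": [0, 0, 0]}

```text
clock: 2.35
position: [450.4, -208.1, 160.2]
ee_rot: [0.97, 0.243, -0.0, -0.0]
contact_force: [0.3, -0.1, 1.2]
gripper_width: 85.3
```

Run:
```python
from h import *
s,p,y,z=pose();print(s["clock"],p,y,z,np.round(s["joints"],2))
im,d,K,R,t=shot("wrist");cv2.imwrite("pics/w1.png",im)
W=cloud(d,K,R,t)
for lo,hi in((76,90),(9,16)):
    m=(W[...,2]>lo)&(W[...,2]<hi)&(d>0)&(np.hypot(W[...,0]-450,W[...,1]+209)<90)
    r=cv2.minAreaRect(W[m][:,:2].astype(np.float32));print(m.sum(),r)
```

```text
2.35 [ 450.4 -208.1  160.2] 28.11 [-3.e-04  2.e-04 -1.e+00] [-0.11  0.24 -0.41 -0.   -0.93  2.17]
6258 ((450.55926513671875, -207.72601318359375), (102.5372543334961, 25.946693420410156), 28.1744441986084)
15189 ((450.2139892578125, -208.00314331054688), (133.25352478027344, 103.99589538574219), 28.17633628845215)
```

View pics/w1.png

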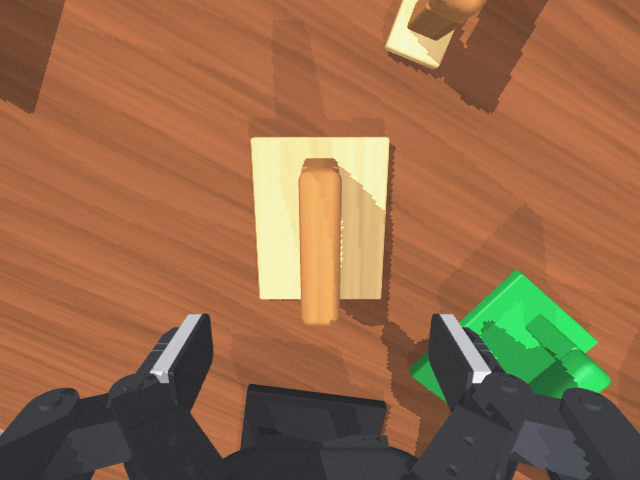

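The wrist view shows the wide tamper's bar at (320,240), centred between the jaws. The green look-alike (right) and black one (below) are clear of the fingers.

Emit:
move_arm:
  moves:
    - {"gripper": 1, "xyz": [0, 0, 5], "angular": [0, 0, 0]}
    - {"gripper": 1, "xyz": [0, 0, 9], "angular": [0, 0, 0]}
    - {"gripper": 1, "xyz": [0, 0, 11.1], "angular": [0, 0, 0]}
    - {"gripper": 1, "xyz": [0, 0, 11.1], "angular": [0, 0, 0]}
    - {"gripper": -1, "xyz": [0, 0, 11.1], "angular": [0, 0, 0]}
    - {"gripper": -1, "xyz": [0, 0, 11.1], "angular": [0, 0, 0]}
    - {"gripper": -1, "xyz": [0, 0, 11.1], "angular": [0, 0, 0]}
    - {"gripper": -1, "xyz": [0, 0, 11.1], "angular": [0, 0, 0]}
    - {"gripper": -1, "xyz": [0, 0, 11.1], "angular": [0, 0, 0]}
    - {"gripper": -1, "xyz": [0, 0, 11.1], "angular": [0, 0, 0]}

```text
clock: 3.65
position: [450.6, -209.3, 50.2]
ee_rot: [0.97, 0.242, 0.001, 0.0]
contact_force: [-0.2, 1.7, 6.5]
gripper_width: 25.3
```

Emit:
move_arm:
  moves:
    - {"gripper": -1, "xyz": [0, 0, 0], "angular": [0, 0, 0]}
    - {"gripper": -1, "xyz": [0, 0, 0], "angular": [0, 0, 0]}
    - {"gripper": -1, "xyz": [0, 0, -2], "angular": [0, 0, 0]}
    - {"gripper": -1, "xyz": [0, 0, -5], "angular": [0, 0, 0]}
    - {"gripper": -1, "xyz": [0, 0, -9], "angular": [0, 0, 0]}
    - {"gripper": -1, "xyz": [0, 0, -13], "angular": [0, 0, 0]}
    - {"gripper": -1, "xyz": [0, 0, -15], "angular": [0, 0, 0]}
    - {"gripper": -1, "xyz": [0, 0, -15], "angular": [0, 0, 0]}

```text
clock: 4.65
position: [450.4, -209.3, 200.2]
ee_rot: [0.97, 0.242, 0.001, 0.0]
contact_force: [-0.0, 0.3, -2.1]
gripper_width: 25.2
```

Run:
```python
from h import *
s,p,y,z=pose();print(s["clock"],p,y,z,s["contact_force"],s["wrist_torque"],s["gripper_width"])
print(rel(p,y,[521.5,150,p[2]],-0.2))
print(rel(p,y,[521.5,100,p[2]],-0.2))
```

```text
4.65 [ 450.4 -209.3  200.2] 28.0 [ 0.0029 -0.     -1.    ] [-0.02383886  0.28705487 -2.13884665] [ 0.05167071  0.03524006 -0.0146147 ] 25.213349836923356
(array([ 23.15, -28.39,  -0.  ]), 0.492)
(array([ 20.8 , -23.97,  -0.  ]), 0.492)
```

Emit:
move_arm:
  moves:
    - {"gripper": -1, "xyz": [1.5, -1.8, 0], "angular": [0, 0, 0.05]}
    - {"gripper": -1, "xyz": [4.5, -5.5, 0], "angular": [0, 0, 0.12]}
    - {"gripper": -1, "xyz": [8, -9.8, 0], "angular": [0, 0, 0.2]}
    - {"gripper": -1, "xyz": [11.5, -14.1, 0], "angular": [0, 0, 0.28]}
    - {"gripper": -1, "xyz": [15, -18.4, 0], "angular": [0, 0, 0.36]}
    - {"gripper": -1, "xyz": [18.5, -22.7, 0], "angular": [0, 0, 0.43]}
    - {"gripper": -1, "xyz": [21.5, -26.4, 0], "angular": [0, 0, 0.48]}
    - {"gripper": -1, "xyz": [23.1, -28.4, 0], "angular": [0, 0, 0.492]}
    - {"gripper": -1, "xyz": [23.1, -28.4, 0], "angular": [0, 0, 0.492]}
    - {"gripper": -1, "xyz": [23.1, -28.4, 0], "angular": [0, 0, 0.492]}

```text
clock: 5.9
position: [519.5, 149.2, 197.7]
ee_rot: [1.0, -0.002, -0.002, 0.001]
contact_force: [-0.2, -0.6, -1.9]
gripper_width: 25.7
```

Run:
```python
from h import *
s,p,y,z=pose();print(s["clock"],p,y,z,s["contact_force"],s["gripper_width"])
for n in("wrist","top"):
    im,d,K,R,t=shot(n);cv2.imwrite(f"pics/{n}2.png",im);np.savez(n+"2.npz",d=d,K=K,R=R,t=t)
    W=cloud(d,K,R,t);print(n)
    for lo,hi in((157,170),(60,68)):
        m=(W[...,2]>lo)&(W[...,2]<hi)&(d>0)&(np.abs(W[...,0]-522)<105)&(np.abs(W[...,1]-150)<95)
        Q=W[m];r=cv2.minAreaRect(Q[:,:2].astype(np.float32));print(lo,m.sum(),r, Q.min(0),Q.max(0))
        if lo>100: print("plane",np.linalg.lstsq(np.c_[Q[:,:2]-[522,150],np.ones(len(Q))],Q[:,2],rcond=None)[0])
```

```text
5.9 [519.5 149.2 197.7] -0.18 [-0.0032 -0.0016 -1.    ] [-0.15970739 -0.58062869 -1.88978111] 25.687721985033267
wrist
157 25097 ((527.4743041992188, 149.3227996826172), (103.7011947631836, 117.28579711914062), 89.8593521118164) [468.95633198  97.41866166 157.00143268] [586.20761224 201.25862804 169.95804613]
plane [-2.48491390e-03 -1.21492592e-03  1.58555530e+02]
60 5667 ((592.9531860351562, 150.916259765625), (30.102413177490234, 152.61387634277344), 0.11569283902645111) [577.74913682  74.63809073  60.00300483] [608.08197333 227.22276489  67.99356545]
top
157 2406 ((519.6435546875, 147.072021484375), (104.86935424804688, 134.67776489257812), 89.96607971191406) [452.30020225  94.61130191 157.00736046] [586.98324466 199.50934652 168.49991289]
plane [-3.69561489e-03  5.44283809e-04  1.60049084e+02]
60 1430 ((522.4491577148438, 148.93392944335938), (153.093994140625, 173.28677368164062), 89.88859558105469) [435.83359478  72.32826434  60.00664424] [608.98889201 225.60290772  67.99245722]
```

View pics/wrist2.png

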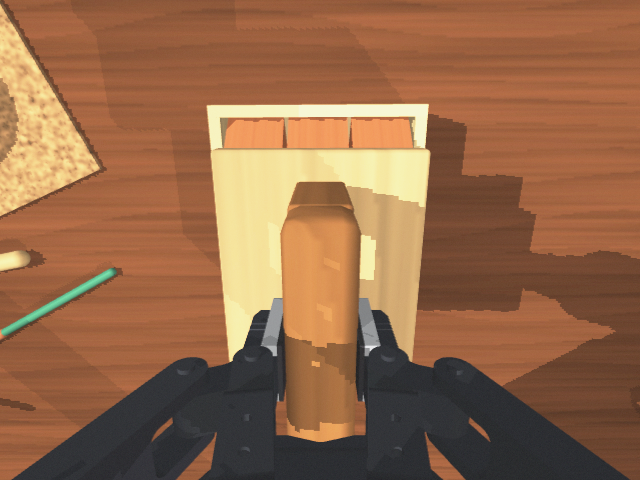

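View pics/top2.png

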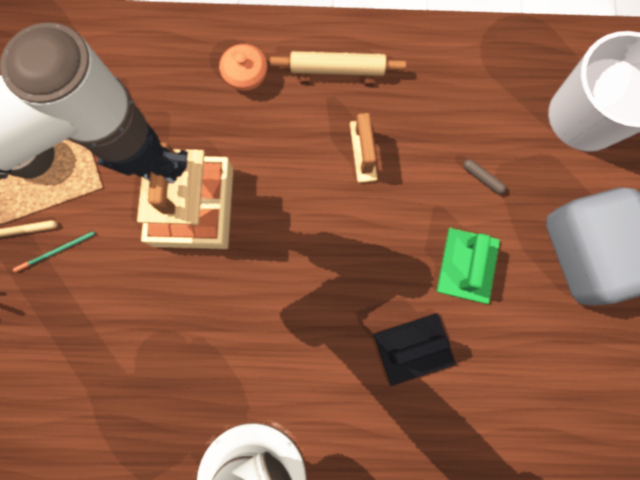

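Both views show the tamper held level over the bin, with the rows visible beyond it. The board must shift about +2.5 mm in x and +1.7 mm in y to centre. Correcting, then going down to just above the offcuts.

Emit:
move_arm:
  moves:
    - {"gripper": -1, "xyz": [0.25, -0.17, 1], "angular": [0, 0, 0]}
    - {"gripper": -1, "xyz": [0.25, -0.17, 3], "angular": [0, 0, 0]}
    - {"gripper": -1, "xyz": [0.25, -0.17, 5], "angular": [0, 0, 0]}
    - {"gripper": -1, "xyz": [0.25, -0.17, 6.2], "angular": [0, 0, 0]}
    - {"gripper": -1, "xyz": [0.25, -0.17, 6.2], "angular": [0, 0, 0]}
    - {"gripper": -1, "xyz": [0.25, -0.17, 6.2], "angular": [0, 0, 0]}

```text
clock: 6.75
position: [523.6, 151.9, 138.0]
ee_rot: [1.0, -0.001, 0.001, -0.0]
contact_force: [0.5, 0.7, -1.7]
gripper_width: 25.2
```

Run:
```python
from h import *
s,p,y,z=pose();print(s["clock"],p,y,z,s["contact_force"],s["gripper_width"])
for n in("wrist","top"):
    im,d,K,R,t=shot(n)
    W=cloud(d,K,R,t);print(n)
    for lo,hi in((p[2]-44,p[2]-32),(60,68)):
        m=(W[...,2]>lo)&(W[...,2]<hi)&(d>0)&(np.abs(W[...,0]-522)<105)&(np.abs(W[...,1]-150)<95)
        Q=W[m];print(lo,m.sum(),cv2.minAreaRect(Q[:,:2].astype(np.float32)),Q.min(0),Q.max(0),np.median(Q[:,2]))
```

```text
6.75 [523.6 151.9 138. ] -0.15 [ 1.4e-03  5.0e-04 -1.0e+00] [ 0.53859379  0.73479249 -1.6892965 ] 25.175901638956265
wrist
94.0 25617 ((531.5509033203125, 152.0903778076172), (104.59536743164062, 117.83830261230469), 89.8687973022461) [472.51219077  99.71617646  94.01400653] [590.47337881 204.26647458 105.96939371] 98.85759792368297
60 13831 ((525.663818359375, 150.85279846191406), (152.89532470703125, 164.74391174316406), 89.97190856933594) [443.25531752  74.40004487  60.00064373] [608.02277564 227.28491454  67.99317632] 63.10726979290435
top
94.0 2152 ((524.162109375, 150.33929443359375), (105.7765121459961, 135.50576782226562), 89.5964126586914) [456.19712328  97.46338126  94.03991403] [591.74081253 203.56823834 105.83113505] 99.89198685369539
60 1556 ((523.0021362304688, 149.1014404296875), (173.59727478027344, 153.4363555908203), 0.12071877717971802) [436.13449636  72.22873019  60.00286891] [609.77071413 225.68672     67.98070021] 63.87507803921508
```

Emit:
move_arm:
  moves:
    - {"gripper": -1, "xyz": [-0.1, 0.12, 0.4], "angular": [0, 0, 0]}
    - {"gripper": -1, "xyz": [-0.1, 0.12, 0.8], "angular": [0, 0, 0]}
    - {"gripper": -1, "xyz": [-0.1, 0.12, 1.2], "angular": [0, 0, 0]}
    - {"gripper": -1, "xyz": [-0.1, 0.12, 1.5], "angular": [0, 0, 0]}
    - {"gripper": -1, "xyz": [-0.1, 0.12, 1.8], "angular": [0, 0, 0]}
    - {"gripper": -1, "xyz": [-0.1, 0.12, 2.1], "angular": [0, 0, 0]}
    - {"gripper": -1, "xyz": [-0.1, 0.12, 2.4], "angular": [0, 0, 0]}
    - {"gripper": -1, "xyz": [-0.1, 0.12, 2.7], "angular": [0, 0, 0]}

```text
clock: 7.85
position: [521.9, 150.5, 109.9]
ee_rot: [1.0, -0.001, -0.0, 0.0]
contact_force: [-0.3, -1.0, -2.7]
gripper_width: 25.1
```

Emit:
move_arm:
  moves:
    - {"gripper": -1, "xyz": [0, 0, 0.3], "angular": [0, 0, 0]}
    - {"gripper": -1, "xyz": [0, 0, 0.6], "angular": [0, 0, 0]}
    - {"gripper": -1, "xyz": [0, 0, 0.9], "angular": [0, 0, 0]}
    - {"gripper": -1, "xyz": [0, 0, 1.2], "angular": [0, 0, 0]}
    - {"gripper": -1, "xyz": [0, 0, 1.5], "angular": [0, 0, 0]}
    - {"gripper": -1, "xyz": [0, 0, 1.7], "angular": [0, 0, 0]}

```text
clock: 8.6
position: [522.0, 150.5, 93.1]
ee_rot: [1.0, -0.001, -0.0, 0.0]
contact_force: [-0.5, -0.4, -1.4]
gripper_width: 25.0
```

Run:
```python
from h import *
s,p,y,z=pose();print(s["clock"],p,y,z,s["contact_force"],s["gripper_width"])
im,d,K,R,t=shot("wrist");cv2.imwrite("pics/w3.png",im)
W=cloud(d,K,R,t)
m=(d>0)&(abs(W[...,0]-522)<60)&(abs(W[...,1]-150)<50)&(W[...,2]<p[2]-30)&(W[...,2]>p[2]-50)
Q=W[m];print(np.median(Q[:,2]),np.linalg.lstsq(np.c_[Q[:,:2]-[522,150],np.ones(len(Q))],Q[:,2],rcond=None)[0])
```

```text
8.6 [522.  150.5  93.1] -0.16 [-2.e-04 -1.e-04 -1.e+00] [-0.47263093 -0.38858428 -1.42599193] 25.03864371728604
53.965868616040815 [4.86985099e-04 2.39860322e-04 5.39819402e+01]
```

View pics/w3.png

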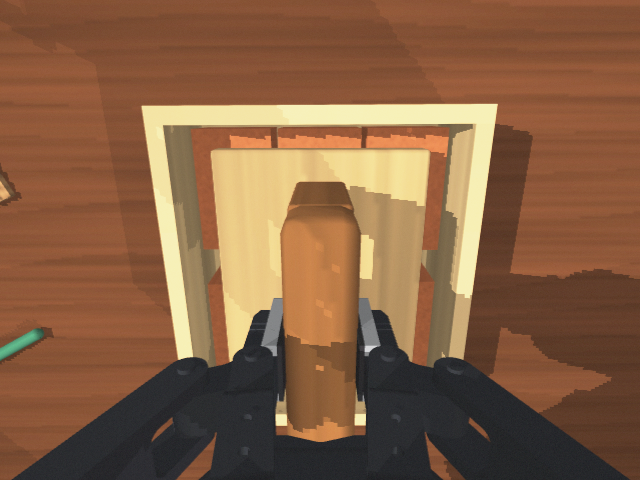

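Wrist view: the board is inside the bin at about 42 mm underside height (38 mm means flat), level, with offcuts visible around it looking flat. Pressing on until the force rises.

Emit:
move_arm:
  moves:
    - {"gripper": -1, "xyz": [0, 0, 0.15], "angular": [0, 0, 0]}
    - {"gripper": -1, "xyz": [0, 0, 0.3], "angular": [0, 0, 0]}
    - {"gripper": -1, "xyz": [0, 0, 0.4], "angular": [0, 0, 0]}
    - {"gripper": -1, "xyz": [0, 0, 0.45], "angular": [0, 0, 0]}
    - {"gripper": -1, "xyz": [0, 0, 0.45], "angular": [0, 0, 0]}

```text
clock: 9.28
position: [522.0, 150.5, 88.8]
ee_rot: [1.0, -0.001, 0.0, 0.0]
contact_force: [0.3, -1.3, -2.3]
gripper_width: 25.3
```

Emit:
move_arm:
  moves:
    - {"gripper": -1, "xyz": [0, 0, 0.1], "angular": [0, 0, 0]}
    - {"gripper": -1, "xyz": [0, 0, 0.15], "angular": [0, 0, 0]}
    - {"gripper": -1, "xyz": [0, 0, 0.15], "angular": [0, 0, 0]}

```text
clock: 9.65
position: [522.1, 150.6, 88.2]
ee_rot: [1.0, -0.001, 0.0, -0.0]
contact_force: [-3.0, 1.3, 4.7]
gripper_width: 25.2
```

Contact begins; press more firmly.

Emit:
move_arm:
  moves:
    - {"gripper": -1, "xyz": [0, 0, 0.1], "angular": [0, 0, 0]}
    - {"gripper": -1, "xyz": [0, 0, 0.2], "angular": [0, 0, 0]}
    - {"gripper": -1, "xyz": [0, 0, 0.2], "angular": [0, 0, 0]}

```text
clock: 10.02
position: [522.2, 150.6, 88.2]
ee_rot: [1.0, -0.001, 0.001, 0.0]
contact_force: [-6.4, -0.9, 16.0]
gripper_width: 25.0
```

Emit:
move_arm:
  moves:
    - {"gripper": -1, "xyz": [0, 0, 0.15], "angular": [0, 0, 0]}
    - {"gripper": -1, "xyz": [0, 0, 0.3], "angular": [0, 0, 0]}
    - {"gripper": -1, "xyz": [0, 0, 0.3], "angular": [0, 0, 0]}
    - {"gripper": -1, "xyz": [0, 0, 0.3], "angular": [0, 0, 0]}

```text
clock: 10.52
position: [522.7, 150.6, 88.1]
ee_rot: [1.0, -0.0, 0.002, 0.0]
contact_force: [-12.1, -1.7, 31.2]
gripper_width: 25.2
```

Run:
```python
from h import *
s,p,y,z=pose();print(s["clock"],p,y,z,s["contact_force"],s["gripper_width"])
for n in("wrist","scene"):
    im,d,K,R,t=shot(n)
    if n=="scene": cv2.imwrite("pics/s4.png",cv2.resize(im[160:320,370:530],None,fx=3.5,fy=3.5,interpolation=2))
    W=cloud(d,K,R,t)
    m=(d>0)&(abs(W[...,0]-522)<63)&(abs(W[...,1]-150)<50)&(abs(W[...,2]-50)<5)
    Q=W[m];print(n,len(Q),np.median(Q[:,2]),np.linalg.lstsq(np.c_[Q[:,:2]-[522,150],np.ones(len(Q))],Q[:,2],rcond=None)[0])
    # strip between board and bin walls: offcut tops
    m=(d>0)&(im[...,2]>1.5*im[...,1])&(abs(W[...,0]-522)<78)&(abs(W[...,1]-150)<68)&(W[...,2]<70)&(W[...,2]>12)&((abs(W[...,0]-522)>69)|(abs(W[...,1]-150)>54))
    Q=W[m];print("offcut z",len(Q),np.percentile(Q[:,2],[5,25,50,75,95,99]) if len(Q) else 0)
```

```text
10.525 [522.7 150.6  88.1] -0.02 [ 3.2e-03 -2.0e-04 -1.0e+00] [-12.07872627  -1.73642006  31.22872078] 25.235747269977495
wrist 22212 49.16420549302447 [ 1.02658030e-03 -5.30829837e-04  4.91478102e+01]
offcut z 11253 [30.94163877 36.62573055 37.11446733 37.5674679  38.20080731 38.62452835]
scene 1559 50.64861296144765 [-7.72185267e-05  5.20708127e-04  5.06854571e+01]
offcut z 131 [36.48195463 38.01378322 38.99486558 40.46916638 42.14416205 45.38410819]
```

View pics/s4.png

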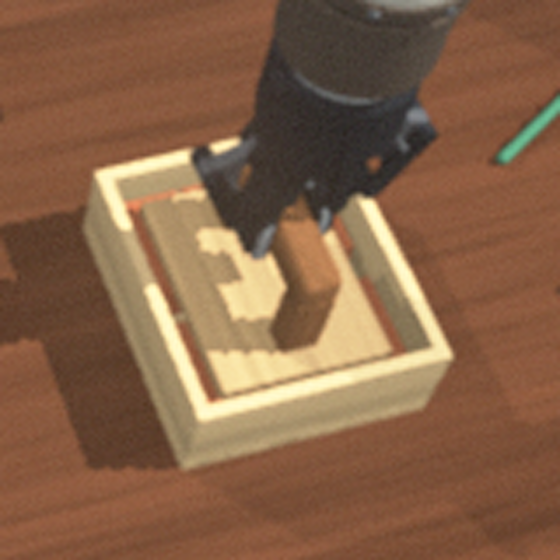

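The scene crop shows the board level and fully down. Board top is about 50 mm, the offcut tops about 37–38 mm, so the offcuts lie flat under 31 N. Now I'll unload, open the gripper and go up.

Emit:
move_arm:
  moves:
    - {"gripper": -1, "xyz": [0, 0, -0.3], "angular": [0, 0, 0]}
    - {"gripper": -1, "xyz": [0, 0, -0.55], "angular": [0, 0, 0]}
    - {"gripper": -1, "xyz": [0, 0, -0.55], "angular": [0, 0, 0]}
    - {"gripper": 1, "xyz": [0, 0, -0.55], "angular": [0, 0, 0]}
    - {"gripper": 1, "xyz": [0, 0, -0.55], "angular": [0, 0, 0]}
    - {"gripper": 1, "xyz": [0, 0, -0.55], "angular": [0, 0, 0]}
    - {"gripper": 1, "xyz": [0, 0, -0.55], "angular": [0, 0, 0]}
    - {"gripper": 1, "xyz": [0, 0, -0.55], "angular": [0, 0, 0]}
    - {"gripper": 1, "xyz": [0, 0, -0.55], "angular": [0, 0, 0]}
    - {"gripper": 1, "xyz": [0, 0, -0.55], "angular": [0, 0, 0]}

```text
clock: 11.88
position: [522.0, 150.5, 87.8]
ee_rot: [1.0, -0.001, 0.0, -0.0]
contact_force: [0.3, 0.4, 0.0]
gripper_width: 85.5
```

Emit:
move_arm:
  moves:
    - {"gripper": 1, "xyz": [0, 0, -1], "angular": [0, 0, 0]}
    - {"gripper": 1, "xyz": [0, 0, -3], "angular": [0, 0, 0]}
    - {"gripper": 1, "xyz": [0, 0, -6], "angular": [0, 0, 0]}
    - {"gripper": 1, "xyz": [0, 0, -10], "angular": [0, 0, 0]}
    - {"gripper": 1, "xyz": [0, 0, -15], "angular": [0, 0, 0]}
    - {"gripper": 1, "xyz": [0, 0, -15], "angular": [0, 0, 0]}
    - {"gripper": 1, "xyz": [0, 0, -15], "angular": [0, 0, 0]}

```text
clock: 12.75
position: [521.6, 150.4, 238.1]
ee_rot: [1.0, -0.001, 0.0, -0.0]
contact_force: [-0.4, -0.3, -0.4]
gripper_width: 85.3
```

Run:
```python
from h import *
s,p,y,z=pose();print(s["clock"],p,y,z,s["contact_force"],s["gripper_width"])
im,d,K,R,t=shot("wrist");cv2.imwrite("pics/w5.png",im)
W=cloud(d,K,R,t)
m=(d>0)&(abs(W[...,0]-522)<63)&(abs(W[...,1]-150)<50)&(abs(W[...,2]-50)<5)
Q=W[m];print(len(Q),np.median(Q[:,2]),np.linalg.lstsq(np.c_[Q[:,:2]-[522,150],np.ones(len(Q))],Q[:,2],rcond=None)[0])
m=(d>0)&(im[...,2]>1.5*im[...,1])&(abs(W[...,0]-522)<78)&(abs(W[...,1]-150)<68)&(W[...,2]<70)&(W[...,2]>12)&((abs(W[...,0]-522)>69)|(abs(W[...,1]-150)>54))
print(np.percentile(W[m][:,2],[5,50,95,99]))
```

```text
12.75 [521.6 150.4 238.1] -0.17 [ 1.e-04  6.e-04 -1.e+00] [-0.37816747 -0.3327487  -0.43883548] 85.32522989661746
10950 49.16858599495028 [ 1.08597358e-03 -1.20325360e-04  4.91707688e+01]
[35.54924525 37.12542365 38.41958488 38.93382546]
```

View pics/w5.png

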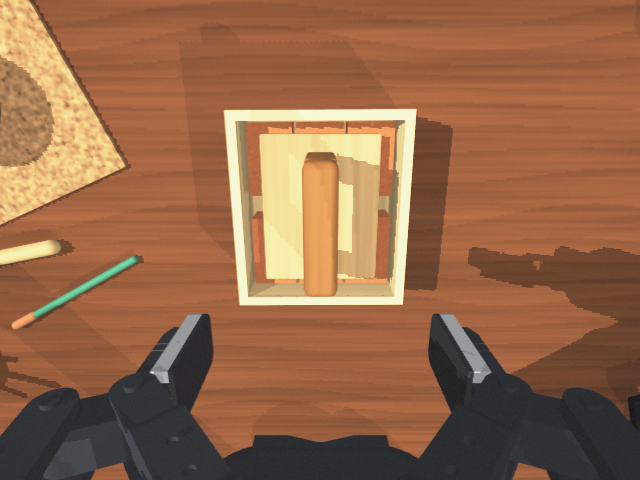

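The tamper sits level and centred in the bin at (320,205), and the offcuts are flat. The gripper is clear.

```bash
python3 -c "
from bench import arm
print(arm.job_done())"
```

```text
the job is handed in; nothing more can be done
None
```

The job is done and handed in at about 12.8 s. I took the wide tamper by its bar, centred it over the bin and pressed straight down, reaching 31 N against the flattened bed. I then unloaded, let go and moved clear.

- **Tamper:** the last wrist view, with the gripper about 150 mm above its release height, shows the board level to about 0.1°. Its top is at 49–50 mm; 50 mm is expected with the offcuts flat.
- **Offcuts:** their visible tops are at 37–38 mm, against 38 mm when flat.
- **Resistance on the way down:** the force reading stayed near zero while the offcuts dropped and only rose at the bottom. I had expected 5–25 N on the way down; the height checks still show them flat.
- **Bystanders:** I did not touch the narrow tamper or the green and black look-alikes.

No check failed.

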